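Clip a brass template to a copper blank

TASK

Take the orange spring clip off its grey rail by squeezing its handles, and clip it from above over the copper blank and the brass template standing in the dark timber block, so that it grips both and pulls the leaning template flat against the blank. Set it upright near the middle of the template's top edge, far enough down that its jaw pads bear fully on both sheets, and let go. Leave the blue clip and the copper cup where they are.

Things in the scene. Friction and masses are not known exactly. Their poses are not given: they have to be found in the camera images.
- orange_clip: Two-lever spring clip, orange handle ends and jaw pads, steel between, 100 g, gripping the grey rail upright, handles up. Origin: centre of the pivot pin (radius 5 mm; it limits how deep an edge enters). z up along the clip (jaws below), y along the pin and the gripped edge, x the line along which handles and jaws close. Sizes: see its jaws and grip points.
- orange_clip_jaws (a point): Point midway between the orange clip's jaw pads when they grip 6 mm, at pad mid-height, 32 mm below the pin on the clip's z axis. The pads are 22 mm wide (y) and 12 mm high, z = -26 to -38 mm from the pin.
- orange_clip_grip (a point): Point midway between the orange handle ends, 40 mm above the pin. Handle ends: round bars along y, 12 mm diameter, 24 mm long, centred 22 mm either side in x (56 mm over the outsides) when gripping 6 mm. Squeezed from above to 30 mm over the outsides (10 to 15 N) they open the jaws to about 28 mm and stand 45 mm above the pin.
- orange_clip_arm (a joint): Opening angle of the orange clip (rad) of the lever on its -x side against the other: 0 when gripping 6 mm, -0.15 closed on nothing, 0.68 fully squeezed open (gap about 30 mm). A spring closes it.
- blue_clip: A clip of the same shape with blue ends, parked on the same rail 75 to 125 mm from the orange one. A bystander; same origin and axes.
- rail: Parking rail: grey bar 6 mm thick (x), 230 mm long (y), top edge 90 mm above the table, bottom 56 mm, between two wooden posts (30 x 16 mm, 92 mm high) on a dark board 90 x 260 x 16 mm. Fixed. Origin: middle of the underside, bar above it.
- blank: Copper sheet upright in a fixed dark timber block (101 x 160 x 50 mm high): 3 mm thick, 130 mm wide, top edge level, 120 mm above the table. Origin: middle of its top edge on the face that meets the template. y along the edge, z up; copper fills x = 0 to +3 mm and the template, when flat against it, x = -3 to 0 mm, so the origin is the middle of the 6 mm pair.
- template (a joint): Lean (rad) of the brass template away from the blank, towards the blank's -x, about its foot 70 mm below the blank's top edge. 0 flat against the blank, 0.1 leaning fully (a gap of 7 mm at the top). It leans back by itself with a push of about 0.5 N.
- template_top (a point): Middle of the top edge of the brass template: a sheet 70 mm wide, 3 mm thick, its top 3 mm lower than the blank's, centred on the blank.
- cup: Copper cup, 72 mm across, 80 mm high, a bystander between rail and block. Origin: centre of its underside.
Mind the look-alikes: they are no part of the job. Leave any green, pink or white look-alike of the part that bears blank alone.

How it is judged:
At the end, for the whole second after the job is handed in: Orange clip at rest on blank and template, tilt under 0.3 rad; pad middle 8 mm or more below the blank's top edge, within 22 mm of its middle along and 12 mm across; over 3 N on the blank; template lean under 0.025 rad; orange_clip_arm above -0.06 rad (z of orange_clip_jaws in the frame of blank below -0.008 m and y of orange_clip_jaws in the frame of blank between -0.022 and 0.022 m and x of orange_clip_jaws in the frame of blank between -0.012 and 0.012 m and angle between orange_clip's own z axis and vertical below 0.3 rad and contact force between orange_clip and blank above 3 N and value of joint template below 0.025 rad and value of joint orange_clip_arm above -0.06 rad and linear speed of orange_clip below 0.02 m/s); the robot touches nothing.
It fails at once if the blue clip is moved by more than 20 mm (distance of blue_clip from where it was at the start of the episode above 0.02 m).
It fails at once if the cup is moved by more than 30 mm (distance of cup from where it was at the start of the episode above 0.03 m).
It also fails if it takes over 43 s, if anything falls off the work surface, if the arm or the gripper's body presses on something with over 40 N, if the wrist force passes 120 N, or if a joint passes its speed limit or range.

ROBOT

A 6-joint arm with a two-finger parallel gripper is mounted at the origin on the work surface. World frame = base frame: x ahead of the robot, y to its left, z up, the work surface at z = 0. Lengths are in m, angles in rad, forces in N, time in s.
With the tool pointing down it reaches from about 0.25 to 0.725 m from the base axis. Payload 4 kg.
Tool frame: the origin (TCP) lies midway between the tips of the shut fingers; the grasp point (between the pads) lies 19 mm behind it; z points along the fingers, y is the line along which they close (so a half turn about z gives the same grasp; the last joint's range is limited). The gripper opens to 85 mm and grips with 20 to 120 N. Pads are 22 mm wide; open, the fingers measure 114 mm over their backs; the gripper's body (76 mm by 85 mm) begins 54 mm behind the grasp point. The pads swing forward as they close: fully open they stand 13 mm farther back than shut.
Start: joints at [-1.105, 0.241, 0.005, 1.335, 0, 1.571], TCP at [0.225, -0.447, 0.231] pointing down, gripper open.
Joint ranges: [-2.72, 2.72], [-1.05, 1.87], [-1.09, 1.28], [-1.99, 2.15], [-1.42, 1.44], [-3.14, 3.14]. Speed limits (rad/s): [2.79, 2.79, 3.14, 3.14, 3.14, 3.14].

INTERFACE

Orientations are given as a rotation vector (axis times angle).
In Python, from rig import env gives the robot as it stands.
- The arm moves only by the tool carry_out, never from a script. Its argument "targets" is a list that holds one entry, the list of rows, each a list of 4 numbers: the shift along the world's x, y, z as a fraction of full scale, then the turn about the world's z as a fraction of full scale. A call has 1 to 20 rows; each row shifts and turns the commanded pose from where the row before left it; what a row does not reach is not made up. Full scale, the value 1, is 0.04 m for a shift and 0.08 rad for a turn. A row lasts 1/12 s, in which the tool goes at most 41.7 mm and 7.16 degrees, less where a joint would pass 70% of its speed; a pose out of reach is approached as far as the arm can. A call with a number of a shift or a turn outside -1 to 1 is refused whole. A call with a gripper value outside its range is refused whole. "hand" is the closure, from -1 (fully open) to 1 (shut), set as the call begins (left out, the last holds). The fingers move at their own pace and stop on an object; "squeeze" is the grip in N (left out, the last holds). Time passes only in rows, so rows that do not move let the fingers close. It gives the time, the measured TCP pose, the force, the opening and the grip force at its end, in the units of the state.
- env.sense(): the state, without advancing time (a new reading comes with each control period).
- env.grab_frame(name): name is "scene" or "top" or "wrist"; returns the picture (480x640x3 uint8, red, green, blue); there is no depth.
- env.camera_info(name): a dict with "fx", "fy", "cx", "cy" (pixels), "R" (3x3) and "t" (3): a world point X has camera coordinates R X + t; the wrist camera has in their place "tool_from_camera" (4x4, takes a point from camera to tool coordinates, whose origin is the TCP and whose axes are the flange's). Camera axes: x right, y down, z forward; pixel columns grow to the right and rows downward; lengths in m; the calibration is good to about 2 mm. A picture is of the moment at which its call begins: read the wrist's pose just before it. camera_info takes no time and is no camera call.
- env.close_job(): hands the job in; it is judged then, once.
The state is a dict: "time_s": time; "joint_pos": joint angles; "joint_velocities": joint speeds; "tau": joint torques, N m; "tool_pos": TCP position; "eef_rot": TCP orientation; "ft_force": force on the tool from outside, world axes, zero at the start; "moment": the same for the moment, N m; "finger_gap": opening from 0.0 (shut) to 1.0 (fully open); "grip_force": force on a finger pad.
Only numpy, scipy, OpenCV 4.12 (cv2) and the standard library are available. Lean on these libraries where they do the work, as an engineer would, in place of code of your own. Each camera call takes 0.05 s, during which the arm holds its last target. There are 200 camera calls.

## Working session

There is one attempt and no reset: what is moved stays moved. The work goes in short steps, Python scripts to look and compute and a tool call to move; the robot and the scene stay as the last step left them, time stands still between calls to the robot, and variables do not carry over. Pictures are saved under pics/ and viewed, at most 13 in all, crops included, and the job is handed in when it is done.

Besides the shell and the picture viewer there is one more tool, called after "Emit:" by a JSON object that holds its "fn" and its "kwargs", one argument or row to a line. carry_out: Moves the arm, as the interface text tells. Shift numbers are shares of 0.04 m and turn numbers shares of 0.08 rad, none past 1 either way. Its arguments: {"type":"object","properties":{"targets":{"type":"array","items":{"type":"array","items":{"type":"array","items":{"type":"number","minimum":-1,"maximum":1}}}},"hand":{"type":"number"},"squeeze":{"type":"number"}},"required":["targets"]}

```bash
mkdir -p pics; ls
python3 - <<'E'
from rig import env
import cv2
s=env.sense();print(s)
for n in("scene","top"):
    cv2.imwrite(f"pics/{n}0.png",env.grab_frame(n)[:,:,::-1]);print(env.camera_info(n))
print(env.camera_info("wrist"))
E
```

```text
pics
{'time_s': 0.0, 'joint_pos': array([-1.10497542e+00,  2.41406476e-01,  3.74092426e-03,  1.33517848e+00,
        1.27753716e-05,  1.57079171e+00]), 'joint_velocities': array([ 0.00048696, -0.00078476, -0.00053204, -0.00128065,  0.00016107,
        0.00110161]), 'tau': array([-3.33963044e-04, -3.72319651e+01,  2.52405918e+01,  1.69858657e-02,
        8.33772816e-06,  7.90713415e-06]), 'tool_pos': array([ 0.22430521, -0.44617492,  0.23042256]), 'eef_rot': array([-3.05482251e+00, -7.24658606e-01,  7.22414790e-04]), 'ft_force': array([0.32493086, 0.40609489, 0.98607395]), 'moment': array([ 0.02231732,  0.00813566, -0.02473188]), 'grip_force': 0.0, 'finger_gap': 1.0011546535218505}
{'fx': 522.2705466511134, 'fy': 522.2705466511134, 'cx': 325.747607969052, 'cy': 233.54077479055135, 'R': array([[-0.46926177,  0.88305811, -0.00132786],
       [ 0.64683344,  0.34270625, -0.6812921 ],
       [-0.60116545, -0.32056324, -0.73201046]]), 't': array([ 0.2579615 , -0.24068789,  1.32276209])}
{'fx': 473.270090599771, 'fy': 473.270090599771, 'cx': 311.53453691596025, 'cy': 255.57402769118576, 'R': array([[ 0.01407397, -0.9998549 , -0.00959746],
       [-0.99014793, -0.01259871, -0.13945733],
       [ 0.13931618,  0.01146562, -0.99018157]]), 't': array([-0.02685283,  0.49307416,  0.79230213])}
{'fx': 334.34053179008544, 'fy': 334.34053179008544, 'cx': 325.3783581332475, 'cy': 242.80827001941293, 'tool_from_camera': array([[ 4.13016817e-04, -9.63589477e-01, -2.67385770e-01,
         6.90670159e-02],
       [ 9.99999873e-01,  3.20812201e-04,  3.88522933e-04,
         2.52853025e-04],
       [-2.88595992e-04, -2.67385897e-01,  9.63589487e-01,
        -1.43570967e-01],
       [ 0.00000000e+00,  0.00000000e+00,  0.00000000e+00,
         1.00000000e+00]])}
```

View pics/scene0.png

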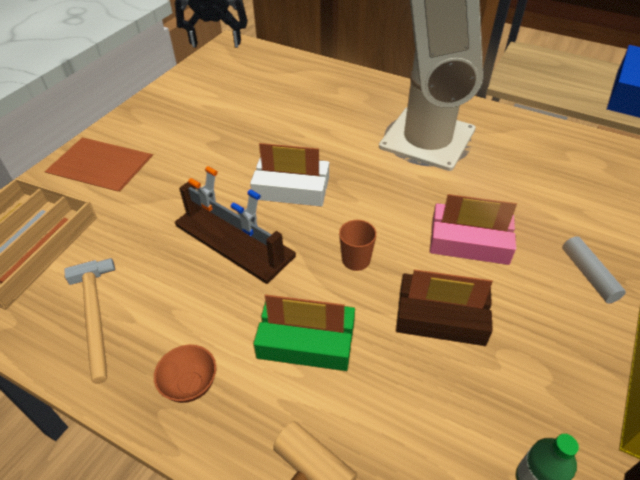

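View pics/top0.png

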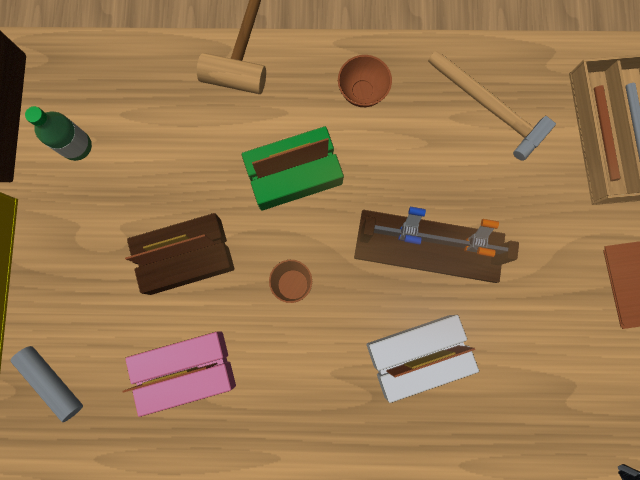

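The scene shows the rail with the orange clip (scene px ~205,185; top ~485,238), the dark block (scene ~445,305; top ~180,252), and the cup at top ~(291,281). I'll enlarge these areas.

Run:
```python
import cv2,numpy as np
t=cv2.imread("pics/top0.png");s=cv2.imread("pics/scene0.png")
c=lambda i,x,y:cv2.resize(i[y:y+75,x:x+100],(400,300),interpolation=cv2.INTER_CUBIC)
# crops origins
cv2.imwrite("pics/a.png",np.vstack([np.hstack([c(t,425,200),c(t,125,210)]),np.hstack([c(s,170,160),c(s,395,260)])]))
```

```text
(no output)
```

View pics/a.png

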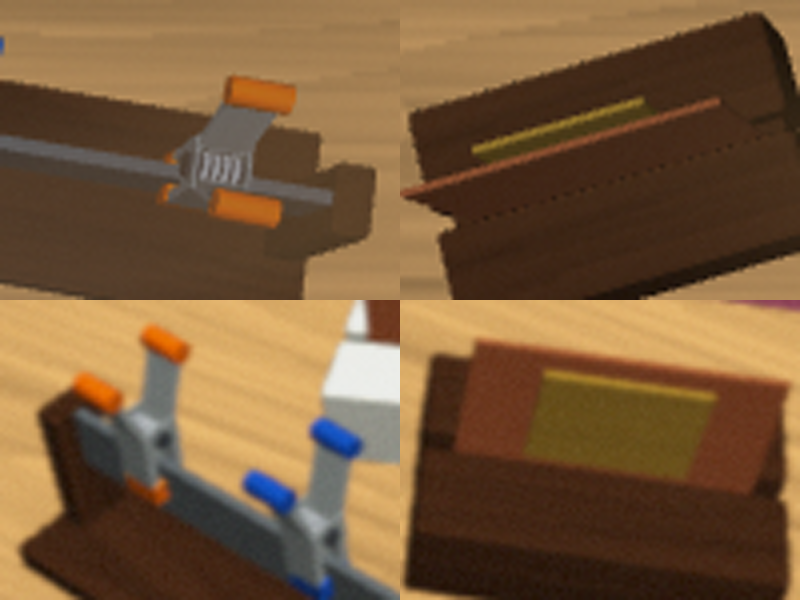

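The top view shows the orange handle bars at (490,223.8) and (486.5,252.3), and the blank's edge from (125.5,258.3) to (204.8,235.3) with the brass on its +x side. In the scene view the bars are at (194.5,183.3) and (211.3,170.8), and the edge ends are (413.8,270.8) and (491.8,280.8).

```bash
cat > h.py <<'E'
from rig import env
import numpy as np, cv2
from scipy.spatial.transform import Rotation as Ro
C={n:env.camera_info(n) for n in("scene","top","wrist")}
def ray(n,p,pose=None):
    c=C[n];d=np.array([(p[0]-c['cx'])/c['fx'],(p[1]-c['cy'])/c['fy'],1.])
    if n=='wrist':
        T=c['tool_from_camera'];R=Ro.from_rotvec(pose[1]).as_matrix()
        return R@T[:3,3]+pose[0],R@T[:3,:3]@d
    return -c['R'].T@c['t'],c['R'].T@d
def tri(rays):
    A=0;b=0
    for o,d in rays:
        d=d/np.linalg.norm(d);P=np.eye(3)-np.outer(d,d);A=A+P;b=b+P@o
    return np.linalg.solve(A,b)
def atz(r,z): o,d=r;return o+d*(z-o[2])/d[2]
E
python3 - <<'E'
from h import *
np.set_printoptions(precision=4,suppress=True)
for nm,t,s in[("H+x",(490,223.8),(194.5,183.3)),("H-x",(486.5,252.3),(211.3,170.8)),("Bend -y",(204.75,235.25),(413.75,270.75)),("B +y",(125.5,258.25),(491.75,280.75))]:
    print(nm,tri([ray("top",t),ray("scene",s)]),[atz(ray(c,p),.12) for c,p in(("top",t),("scene",s))])
a,b=[atz(ray("top",p),.09) for p in((507.5,249.2),(375,228))];print("rail",a,b,a-b)
print("cup",atz(ray("top",(291,281)),.08))
E
```

```text
H+x [ 0.5304 -0.2926  0.1433] [array([ 0.5354, -0.3013,  0.12  ]), array([ 0.5113, -0.3127,  0.12  ])]
H-x [ 0.4864 -0.2856  0.144 ] [array([ 0.49  , -0.2941,  0.12  ]), array([ 0.4651, -0.3062,  0.12  ])]
Bend -y [0.5124 0.1487 0.1157] [array([0.5116, 0.1476, 0.12  ]), array([0.5159, 0.1495, 0.12  ])]
B +y [0.4737 0.2712 0.1182] [array([0.4734, 0.2706, 0.12  ]), array([0.4754, 0.271 , 0.12  ])]
rail [ 0.5001 -0.3391  0.09  ] [ 0.5325 -0.1243  0.09  ] [-0.0325 -0.2148  0.    ]
cup [0.4445 0.0123 0.08  ]
```

Emit:
{"fn": "carry_out", "kwargs": {
  "targets": [
    [[0.59,0.33,0,0.99],[0.59,0.33,0,0.99],[0.59,0.33,0,0.99],[0.59,0.33,0,0.99],[0.59,0.33,0,0.99],[0.59,0.33,0,0.99],[0.59,0.33,0,0.99],[0.59,0.33,0,0.99],[0.59,0.33,0,0.99],[0.59,0.33,0,0.99],[0.59,0.33,0,0.99],[0.59,0.33,0,0.99],[0,0,0,0],[0,0,0,0],[0,0,0,0]]
  ],
  "hand": -1,
  "squeeze": 35
}}

```text
time_s: 1.35
tool_pos: [0.5072, -0.2882, 0.2307]
eef_rot: [-2.386, -2.042, 0.001]
ft_force: [-1.2, 0.5, -0.7]
finger_gap: 0.999
grip_force: 0.0
```

Run:
```python
from h import *
s=env.sense();print(s['time_s'],s['tool_pos'],s['eef_rot'])
cv2.imwrite("pics/w1.png",env.grab_frame("wrist")[:,:,::-1])
```

```text
1.35 [ 0.50721546 -0.28817876  0.23065954] [-2.38565059e+00 -2.04189525e+00  1.45541614e-03]
```

View pics/w1.png

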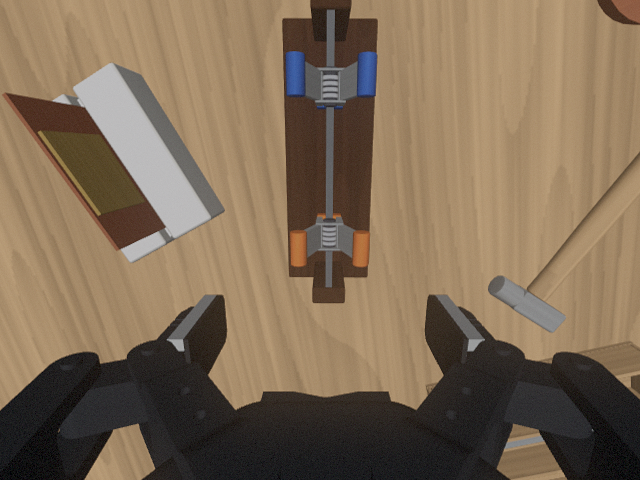

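The wrist view shows the orange bars at (298.5,249) and (361,249), with the rail running nearly straight along the column direction at x≈330.

Run:
```python
from h import *
np.set_printoptions(precision=4,suppress=True)
P=(np.array([0.50721546,-0.28817876,0.23065954]),np.array([-2.38565059,-2.04189525,.00145541614]))
R=Ro.from_rotvec(P[1]).as_matrix();print(R)
w=lambda p:ray("wrist",p,P)
for nm,t,s,q in[("H+x",(490,223.8),(194.5,183.3),(361,249)),("H-x",(486.5,252.3),(211.3,170.8),(298.5,249))]:
    print(nm,tri([ray("top",t),ray("scene",s),w(q)]),atz(w(q),.143),tri([ray("top",t),w(q)]))
a,b=[atz(w(p),.09) for p in((331,30),(328,285))];d=a-b;print(a,b,np.degrees(np.arctan2(d[1],d[0])))
```

```text
[[ 0.1544  0.988  -0.0016]
 [ 0.988  -0.1543  0.0005]
 [ 0.0002 -0.0017 -1.    ]]
H+x [ 0.5317 -0.2922  0.1442] [ 0.5337 -0.2929  0.143 ] [ 0.5347 -0.2993  0.124 ]
H-x [ 0.4875 -0.2854  0.1442] [ 0.4892 -0.286   0.143 ] [ 0.4879 -0.2888  0.134 ]
[ 0.5363 -0.1358  0.09  ] [ 0.5029 -0.3387  0.09  ] 80.63763905744285
```

Emit:
{"fn": "carry_out", "kwargs": {
  "targets": [
    [[0.09,-0.03,-0.4,0],[0,0,-0.5,0],[0,0,-0.5,0],[0,0,-0.5,0],[0,0,-0.4,0],[0,0,-0.3,0],[0,0,0,0],[0,0,0,0]]
  ]
}}

```text
time_s: 2.07
tool_pos: [0.51, -0.29, 0.127]
eef_rot: [-2.387, -2.04, 0.001]
ft_force: [-0.7, 0.0, 0.2]
finger_gap: 0.999
grip_force: 0.0
```

Emit:
{"fn": "carry_out", "kwargs": {
  "targets": [
    [[0,0,0,0],[0,0,0,0],[0,0,0,0],[0,0,0,0],[0,0,0,0],[0,0,0,0],[0,0,0,0],[0,0,0,0],[0,0,0,0],[0,0,0,0],[0,0,0,0],[0,0,0,0]]
  ],
  "hand": 1,
  "squeeze": 30
}}

```text
time_s: 3.07
tool_pos: [0.5125, -0.29, 0.1288]
eef_rot: [2.384, 2.041, 0.002]
ft_force: [0.3, -1.2, 5.5]
finger_gap: 0.298
grip_force: 31.6
```

Run:
```python
from h import *
s=env.sense();print(s['time_s'],s['tool_pos'],s['eef_rot'])
cv2.imwrite("pics/w2.png",env.grab_frame("wrist")[:,:,::-1])
```

```text
3.0667 [ 0.51251028 -0.29002832  0.12878744] [2.38375033e+00 2.04143581e+00 1.87758213e-03]
```

View pics/w2.png

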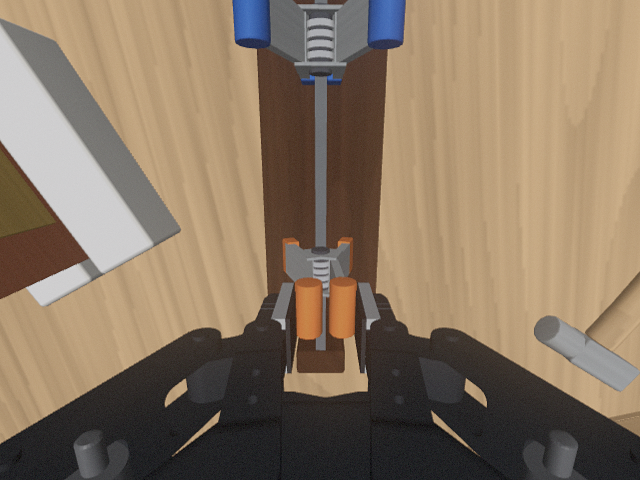

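The wrist view shows the jaws open either side of the rail, with both bars (308,308) and (342,308) held between the pads. Next I lift straight up.

Emit:
{"fn": "carry_out", "kwargs": {
  "targets": [
    [[0,0,0.1,0],[0,0,0.15,0],[0,0,0.2,0],[0,0,0.25,0],[0,0,0.3,0],[0,0,0.3,0],[0,0,0.3,0],[0,0,0.3,0],[0,0,0.3,0],[0,0,0.2,0],[0,0,0.1,0],[0,0,0,0],[0,0,0,0]]
  ]
}}

```text
time_s: 4.2
tool_pos: [0.5113, -0.2895, 0.2272]
eef_rot: [-2.386, -2.043, 0.0]
ft_force: [-0.2, -0.2, -0.4]
finger_gap: 0.292
grip_force: 31.1
```

Run:
```python
from h import *
s=env.sense();print(s['time_s'],list(s['tool_pos']),list(s['eef_rot']),s['finger_gap'])
w=env.grab_frame("wrist")[:,:,::-1];sc=env.grab_frame("scene")[:,:,::-1];t=env.grab_frame("top")[:,:,::-1]
for n,i in zip(("w3","s3","t3"),(w,sc,t)):cv2.imwrite(f"pics/{n}.png",i)
a=cv2.resize(w[200:400,220:420],(600,600))
b=cv2.resize(sc[110:210,140:240],(200,200),interpolation=2)
c=cv2.resize(sc[120:195,150:216],(200,227),interpolation=2);d=cv2.resize(t[170:270,420:540],(200,167))
cv2.imwrite("pics/w3c.png",np.hstack([a,np.vstack([b,c,d,np.zeros((6,200,3),np.uint8)])]))
```

```text
4.2 [np.float64(0.5112921418763748), np.float64(-0.28947389018078956), np.float64(0.2271917393541768)] [np.float64(-2.386206599736489), np.float64(-2.043206657091039), np.float64(0.00011928514705771954)] 0.29230061130672513
```

View pics/w3c.png

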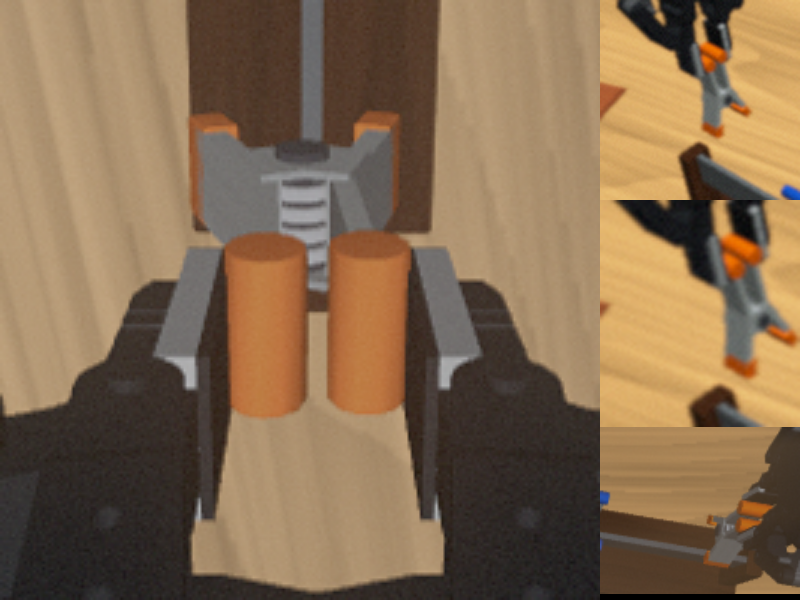

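Run:
```python
from h import *
np.set_printoptions(precision=4,suppress=True)
T=C['wrist']['tool_from_camera'];P=(np.zeros(3),np.zeros(3))
f=lambda u,v,z:atz(ray('wrist',(220+u/3,200+v/3),P),z)
for z in(-.018,-.022,-.026):print("bars",z,f(266,325,z),f(368,325,z))
for z in(-.018,-.022,-.026):print("bars far/near bottom",z,f(266,240,z-.003),f(266,412,z-.003))
for z in(.044,.050,.056):print("pads far top",z,f(213,115,z),f(378,115,z))
print("pinend",f(302,150,.023))
```

```text
bars -0.018 [ 0.0053 -0.0054 -0.018 ] [ 0.0053  0.0086 -0.018 ]
bars -0.022 [ 0.0073 -0.0052 -0.022 ] [ 0.0073  0.0084 -0.022 ]
bars -0.026 [ 0.0093 -0.005  -0.026 ] [ 0.0093  0.0081 -0.026 ]
bars far/near bottom -0.018 [ 0.019  -0.0051 -0.021 ] [-0.0063 -0.0054 -0.021 ]
bars far/near bottom -0.022 [ 0.0206 -0.0049 -0.025 ] [-0.0039 -0.0052 -0.025 ]
bars far/near bottom -0.026 [ 0.0222 -0.0047 -0.029 ] [-0.0015 -0.005  -0.029 ]
pads far top 0.044 [ 0.0188 -0.0185  0.044 ] [0.0189 0.0134 0.044 ]
pads far top 0.05 [ 0.0173 -0.0192  0.05  ] [0.0173 0.0137 0.05  ]
pads far top 0.056 [ 0.0157 -0.0198  0.056 ] [0.0157 0.0141 0.056 ]
pinend [ 0.0181 -0.001   0.023 ]
```

Emit:
{"fn": "carry_out", "kwargs": {
  "targets": [
    [[0,0,0.3,0],[0,0.1,0.4,0],[0,0.3,0.3,0],[0,0.6,0,0.4],[0,0.8,0,0.4],[0,0.8,0,0.4],[0,0.8,0,0.4],[0,0.8,0,0.4],[0,0.8,0,0.4],[0,0.8,0,0.4],[0,0.8,0,0.4],[-0.03,0.8,0,0.4],[-0.03,0.8,0,0.4],[-0.03,0.8,0,0.4],[-0.03,0.8,0,0.4],[-0.03,0.8,0,0.4],[-0.03,0.8,0,0.4],[-0.03,0.6,0,0.15],[-0.02,0.4,0,0],[0,0.4,0,0]]
  ]
}}

```text
time_s: 6.02
tool_pos: [0.501, 0.2246, 0.2672]
eef_rot: [-1.855, -2.535, 0.001]
ft_force: [0.9, 0.7, -1.9]
finger_gap: 0.294
grip_force: 31.1
```

Emit:
{"fn": "carry_out", "kwargs": {
  "targets": [
    [[0,0.02,-0.2,0],[0,0,0,0],[0,0,0,0],[0,0,0,0]]
  ]
}}

```text
time_s: 6.35
tool_pos: [0.5018, 0.2225, 0.2592]
eef_rot: [-1.859, -2.533, 0.001]
ft_force: [0.3, -1.0, -1.1]
finger_gap: 0.291
grip_force: 31.0
```

Run:
```python
from h import *
s=env.sense();print(s['time_s'],list(map(float,s['tool_pos'])),list(map(float,s['eef_rot'])),s['finger_gap'])
w=env.grab_frame("wrist")[:,:,::-1];t=env.grab_frame("top")[:,:,::-1];sc=env.grab_frame("scene")[:,:,::-1]
for n,i in zip(("w4","s4","t4"),(w,sc,t)):cv2.imwrite(f"pics/{n}.png",i)
```

```text
6.35 [0.5018379865845863, 0.2225381675559138, 0.2591502232758442] [-1.8585503448184622, -2.532547522188875, 0.0013697606603006332] 0.2910033338563082
```

View pics/w4.png

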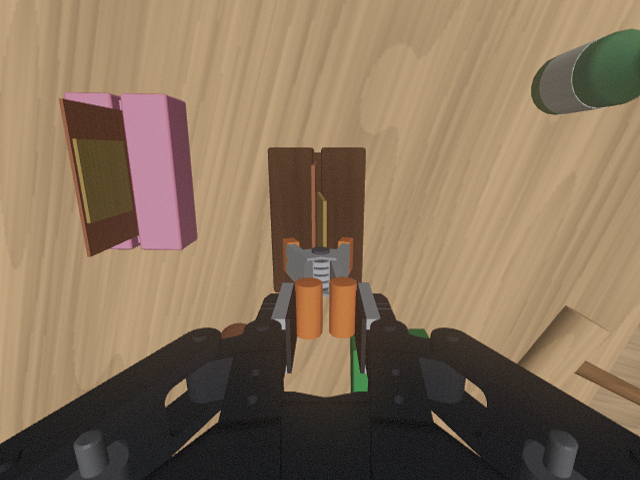

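The wrist view shows the copper edge vertical near column 314, aligned with the clip, and the brass edge near column 320. I'll enlarge this for measurement.

Run:
```python
import cv2
w=cv2.imread("pics/w4.png")
cv2.imwrite("pics/w4c.png",cv2.resize(w[145:265,260:380],(600,600),interpolation=cv2.INTER_CUBIC))
```

```text
(no output)
```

View pics/w4c.png

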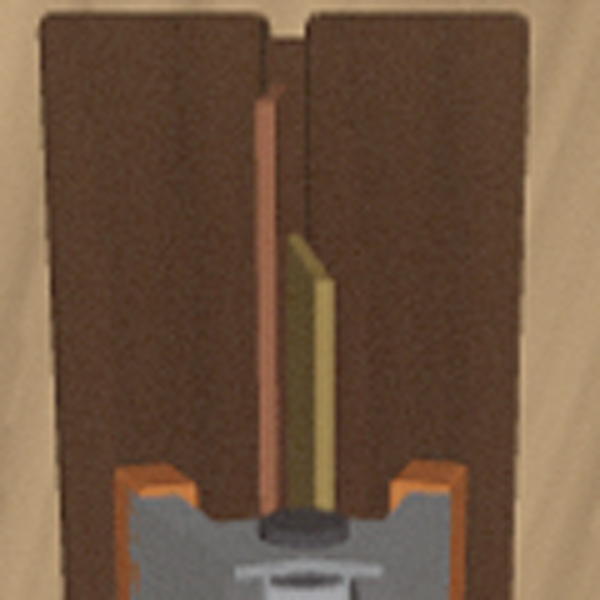

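Run:
```python
from h import *
np.set_printoptions(precision=4,suppress=True)
pos=np.array([0.501838,0.222538,0.25915]);rv=np.array([-1.85855,-2.53255,.00137]);P=(pos,rv)
R=Ro.from_rotvec(rv).as_matrix()
f=lambda u,v,z:atz(ray('wrist',(260+u/5,145+v/5),P),z)
for n,u,v,z in[("cu far",265,98,.12),("cu near",268,505,.12),("br far",325,278,.117),("br near",324,500,.117)]:
    X=f(u,v,z);print(n,X,"tool",R.T@(X-pos))
for z in(.048,.053):print("pads far top",[R.T@(f(u,v,pos[2]-z)-pos) for u,v in((160,466),(428,466))])
```

```text
cu far [0.4765 0.2733 0.12  ] tool [ 0.056  -0.0088  0.1391]
cu near [0.4973 0.2066 0.12  ] tool [-0.0138 -0.0089  0.1392]
br far [0.495  0.2474 0.117 ] tool [0.0258 0.0011 0.1421]
br near [0.5067 0.2097 0.117 ] tool [-0.0137  0.0009  0.1422]
pads far top [array([ 0.0172, -0.0182,  0.048 ]), array([0.0172, 0.0135, 0.048 ])]
pads far top [array([ 0.0159, -0.0188,  0.053 ]), array([0.0159, 0.0138, 0.053 ])]
```

Emit:
{"fn": "carry_out", "kwargs": {
  "targets": [
    [[0.04,-0.19,0,0],[0.04,-0.18,-0.2,0],[0,0,-0.4,0],[0,0,-0.4,0],[0,0,-0.3,0],[0,0,-0.2,0],[0,0,0,0],[0,0,0,0],[0,0,0,0]]
  ]
}}

```text
time_s: 7.25
tool_pos: [0.5059, 0.2084, 0.2]
eef_rot: [1.858, 2.533, 0.002]
ft_force: [0.2, -0.2, -1.3]
finger_gap: 0.29
grip_force: 31.1
```

Run:
```python
from h import *
s=env.sense();print(s['time_s'],list(map(float,s['tool_pos'])),list(map(float,s['eef_rot'])),s['finger_gap'])
w=env.grab_frame("wrist")[:,:,::-1];sc=env.grab_frame("scene")[:,:,::-1]
cv2.imwrite("pics/w5.png",w);cv2.imwrite("pics/s5.png",sc)
cv2.imwrite("pics/w5c.png",np.hstack([cv2.resize(w[145:345,220:420],(500,500),interpolation=2),cv2.resize(sc[215:315,400:460],(300,500),interpolation=2)]))
```

```text
7.25 [0.5058964550968041, 0.20835794500387367, 0.2000423276848521] [1.8577532388387006, 2.5325733643484543, 0.00168720493932] 0.2902363544918884
```

View pics/w5c.png

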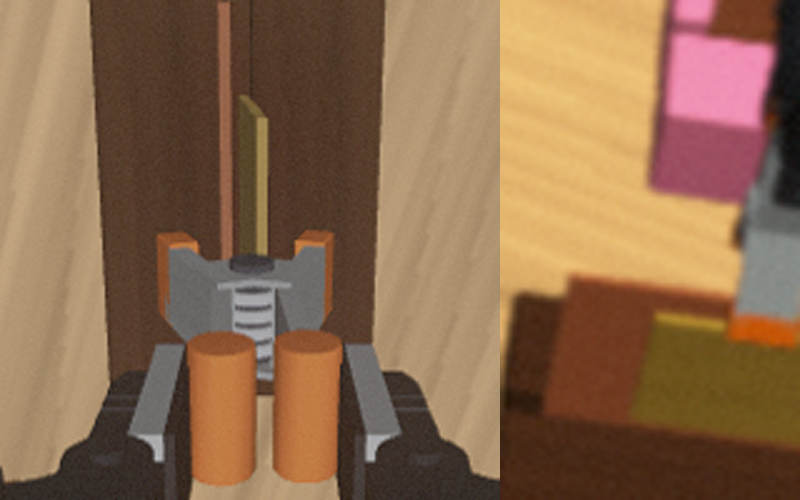

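The copper (225) and brass (262) edges lie centred between the pads' inner faces (198 to 297), so I can descend.

Emit:
{"fn": "carry_out", "kwargs": {
  "targets": [
    [[0,0,-0.2,0],[0,0,-0.25,0],[0,0,-0.25,0],[0,0,-0.2,0],[0,0,-0.18,0],[0,0,0,0],[0,0,0,0],[0,0,0,0]]
  ]
}}

```text
time_s: 8.02
tool_pos: [0.5052, 0.2084, 0.1556]
eef_rot: [-1.857, -2.533, 0.001]
ft_force: [-0.7, -0.6, -0.8]
finger_gap: 0.295
grip_force: 30.9
```

Run:
```python
from h import *
s=env.sense();print(s['time_s'],list(map(float,s['tool_pos'])),list(map(float,s['eef_rot'])),s['finger_gap'],s['ft_force'])
w=env.grab_frame("wrist")[:,:,::-1];sc=env.grab_frame("scene")[:,:,::-1]
cv2.imwrite("pics/w6.png",w);cv2.imwrite("pics/s6.png",sc)
cv2.imwrite("pics/w6c.png",np.hstack([cv2.resize(w[145:345,220:420],(400,400),interpolation=2),cv2.resize(sc[240:320,400:480],(400,400),interpolation=2)]))
```

```text
8.0167 [0.5052306414925142, 0.20841892588713148, 0.1555853206729324] [-1.857412078862074, -2.53320306409389, 0.0010504044764787076] 0.2953737268939614 [-0.67912685 -0.55710584 -0.8038735 ]
```

View pics/w6c.png

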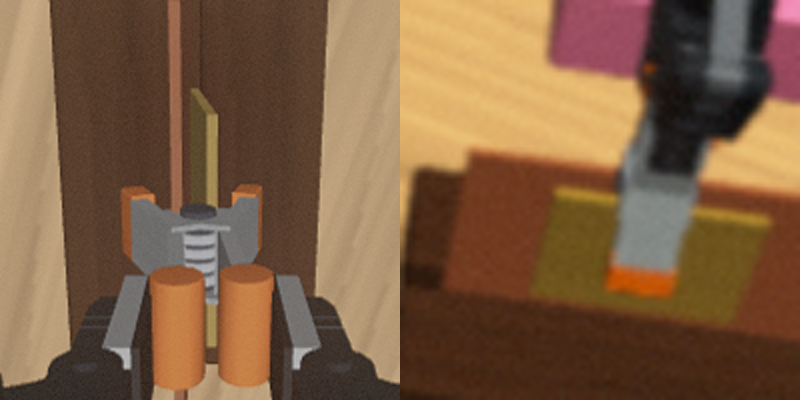

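The pads straddle both sheets with no contact force, so I release in steps.

Emit:
{"fn": "carry_out", "kwargs": {
  "targets": [
    [[0,0,0,0],[0,0,0,0],[0,0,0,0],[0,0,0,0]]
  ],
  "hand": 0
}}

```text
time_s: 8.45
tool_pos: [0.5043, 0.2081, 0.1557]
eef_rot: [-1.857, -2.532, 0.003]
ft_force: [-4.0, -1.6, -1.5]
finger_gap: 0.499
grip_force: 10.6
```

Emit:
{"fn": "carry_out", "kwargs": {
  "targets": [
    [[0,0,0,0],[0,0,0,0],[0,0,0,0],[0,0,0,0],[0,0,0,0],[0,0,0,0],[0,0,0,0],[0,0,0,0]]
  ],
  "hand": -1
}}

```text
time_s: 9.12
tool_pos: [0.5056, 0.2086, 0.1563]
eef_rot: [1.857, 2.533, 0.001]
ft_force: [-0.6, 0.7, 0.0]
finger_gap: 1.004
grip_force: 0.0
```

Emit:
{"fn": "carry_out", "kwargs": {
  "targets": [
    [[0,0,0.2,0],[0,0,0.4,0],[0,0,0.6,0],[0,0,0.6,0],[0,0,0.6,0],[-0.5,0,0.5,0],[-0.5,-0.6,0.3,0],[-0.5,-0.8,0,0],[-0.5,-0.8,0,0],[-0.5,-0.8,0,0],[0,0,0,0],[0,0,0,0],[0,0,0,0]]
  ]
}}

```text
time_s: 10.2
tool_pos: [0.4059, 0.0885, 0.285]
eef_rot: [1.858, 2.532, 0.003]
ft_force: [-0.5, -0.1, -0.8]
finger_gap: 0.997
grip_force: 0.0
```

Run:
```python
from h import *
s=env.sense();print(s['time_s'],s['tool_pos'],s['finger_gap'],s['ft_force'])
t=env.grab_frame("top")[:,:,::-1];sc=env.grab_frame("scene")[:,:,::-1]
cv2.imwrite("pics/t7.png",t);cv2.imwrite("pics/s7.png",sc)
cv2.imwrite("pics/f7.png",np.hstack([cv2.resize(t[200:300,120:240],(400,333),interpolation=2),cv2.resize(sc[230:330,390:510],(400,333),interpolation=2)]))
```

```text
10.2 [0.40592889 0.08854008 0.28499373] 0.9968741172753839 [-0.5392431  -0.12252086 -0.75847695]
```

View pics/f7.png

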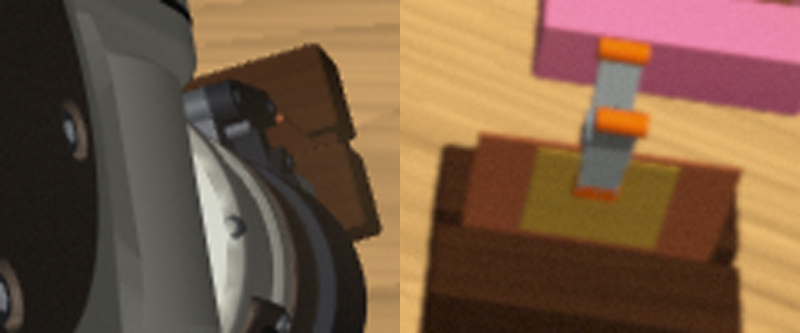

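The scene view shows the clip upright with the template flat against the blank. The outer pad is at scene px (449,288) and the bars at (457.2,245) and (456.3,266.6). I'll check its depth and position.

Run:
```python
from h import *
np.set_printoptions(precision=4,suppress=True)
n=np.array([.954,.299,0]);e=np.array([.299,-.954,0])
for O in(np.array([.4973,.2117,.12]),np.array([.4945,.2105,.12])):
    for nm,p,d in(("pad",(449.1,288.2),.007),("bar+",(456.3,266.6),.022),("bar-",(457.2,245.),-.022),("tmpl top",((608-400)/3.333+390,156/3.333+230),.002)):
        o,r=ray("scene",p);X=o+r*((O-o)@n+d)/(r@n);print(nm,"along",(X-O)@e,"z",X[2]-.12)
```

```text
pad along 0.0022076428947708985 z -0.022935075015020234
bar+ along 0.0034451196515870182 z 0.05214684789569757
bar- along 0.0031126105094976754 z 0.05433559154753376
tmpl top along 0.0011513255926075608 z 0.0020164746158016777
pad along 0.0013295457401598578 z -0.026755094493050358
bar+ along 0.002558220696308289 z 0.04863840882402226
bar- along 0.00226718894924747 z 0.0510999279415274
tmpl top along 0.00027261358360075073 z -0.0016362957153592816
```

The pads sit about 20 mm below the edge, 2–3 mm from its middle, and the clip is upright. I'm handing it in.

```bash
python3 -c "
from rig import env
print(env.close_job())"
```

```text
the job is handed in; nothing more can be done
None
```

The orange clip now grips the blank and template upright, with its pads about 20 mm below the blank's top edge and 2–3 mm from its middle, and the template looks flat; I handed the job in at about 10 s, no verdict came back, and the blue clip and cup were not measured afterwards, though nothing suggested they were touched.

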